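Vent the trough and hold its drain plunger half-way

TASK

Drain the charcoal window trough: first unscrew the fluted vent cap on its deck a quarter turn anticlockwise, to its open stop (it is captive and stays on its neck), and only then press the mushroom-headed drain plunger at the other end with the fingertips half-way down, 12 mm of its 24 mm stroke, so that the black ring on its stem meets the collar. Never push the plunger all the way down, and leave the other things on the ledge and the snail on the deck undisturbed. Finish while still holding the plunger half-way down against its spring: do not let go.

Things in the scene. Friction and masses are not known exactly. Their poses are not given: they have to be found in the camera images.
- trough: Fixed charcoal plastic trough, 190 (x) x 560 (y) x 160 mm high, lip to 204 x 576 mm near the rim; origin: centre of its underside. Flat deck at z = 148 mm inside the rim, with three succulents, up to 55 mm above it, within 110 mm of the middle. Vent and drain stand on the deck at x = 0, y = +190 and -190 mm; which is at which end varies.
- vent_cap (a joint): Turn of the vent cap (rad): 0 shut, grows as it is unscrewed anticlockwise seen from above, open stop at 1.6; starts between 0 and 0.2. Light friction (about 0.06 N m), stays where it is left; it does not rise as it turns.
- cap_top (a point): Centre of the vent cap's flat top, 198 mm above the ledge, on its vertical turning axis. The cap is a fluted light-grey plastic cylinder, diameter 52 mm (54 over the flutes), 28 mm high, with a low dark radial rib on top as pointer. Under it a neck of diameter 36 mm, 22 mm high, with a foot flange of diameter 64 mm, 6 mm thick.
- plunger (a joint): Downward travel of the drain plunger (m): 0 at rest (up), grows as it is pressed, 0.024 fully down; half-way is 0.012. Spring-loaded: about 3 N to start, 6 to 7 N half-way, 10 N fully down; springs back up when let go.
- head_top (a point): Centre of the flat top of the plunger's mushroom head, a light-grey plastic disc of diameter 32 mm, 10 mm thick; 202 mm above the ledge when at rest; it moves down with the plunger.
- drain: The drain: a fixed collar of diameter 28 mm, 20 mm high (foot flange of diameter 64 mm, 6 mm thick), carrying the plunger. Origin: centre of its underside, on the deck. A steel stem of diameter 12 mm with a black ring at mid-stroke slides straight down into the collar.
- snail: White ceramic snail, loose, 55 x 18 x 36 mm high, on the deck between the vent and the drain, on the side away from the robot. Leave alone. Origin: centre of its underside.
- rabbit_pot: White ceramic rabbit-shaped pot, loose, about 145 x 90 x 135 mm high, on the ledge beyond the trough. Leave alone. Origin: centre of its underside.
- sprayer: Green hand sprayer, loose, diameter 76 mm, 204 mm high, on the ledge at the left (+y) side. Leave alone. Origin: centre of its underside.
- scoop: Copper-toned aluminium scoop, loose, 204 x 62 x 30 mm, on the ledge at the right (-y) side. Leave alone. Origin: back of its blade, underside; the blade points along +x, the handle along -x.
- skewer_a: Bamboo skewer, loose, 244 mm long, 5 mm thick, on the ledge at the trough's right (-y) end. Leave alone. Origin: its middle, underside; it lies along its x.
- skewer_b: A second bamboo skewer like the first, at the trough's left (+y) end. Leave alone.

How it is judged (in metres and radians):
On the way, in this order (a step that is already met when the one before it is completed fails the run):
1. the vent cap is unscrewed to its open stop (over 1.2 rad) with the plunger still up (value of joint vent_cap above 1.2 rad and value of joint plunger below 0.004 m), for 0.2 s.
2. the plunger is pressed half-way by the fingers (value of joint plunger between 0.008 and 0.016 m and contact force between the fingers and drain above 2 N), for 0.3 s.
At the end, for the whole second after the job is handed in: The fingers are holding the plunger steady at 8 to 16 mm of travel with more than 2 N, the vent cap is turned past 1.2 rad, and the snail and all bystanders are within 30 mm of where they began (all of step 2 and value of joint vent_cap above 1.2 rad and velocity of joint plunger between -0.01 and 0.01 m/s and distance of each of snail, rabbit_pot, sprayer, scoop, skewer_a, skewer_b from where it was at the start of the episode below 0.03 m); the arm keeps its last pose, push and grip.
It fails at once if the plunger is pressed before the vent is open (value of joint plunger above 0.005 m and value of joint vent_cap below 1.1 rad).
It fails at once if the plunger is pushed all the way down (past 21 mm) (value of joint plunger above 0.021 m).
It fails at once if a bystander is disturbed (moved over 30 mm) (distance of any of snail, rabbit_pot, sprayer, scoop, skewer_a, skewer_b from where it was at the start of the episode above 0.03 m).
It also fails if it takes over 48 s, if anything falls off the work surface, if the arm or the gripper's body presses on something with over 40 N, if the wrist force passes 120 N, or if a joint passes its speed limit or range.

ROBOT

A 7-joint arm with a two-finger parallel gripper is mounted at the origin on the work surface. World frame = base frame: x ahead of the robot, y to its left, z up, the work surface at z = 0. Lengths are in m, angles in degrees, forces in N, time in s.
With the tool pointing down it reaches from about 0.35 to 0.775 m from the base axis. Payload 3.1 kg.
Tool frame: the origin (TCP) lies on the centre line of the jaws, within the pads' length; the fingertips stand 17 mm ahead of it and the grasp point (between the pads) lies 2 mm behind it (robot.tip_reach is the distance from the TCP to the fingertips, in m); z points along the fingers, y is the direction in which the jaws open and shut (so a half turn about z gives the same grasp; the last joint's range is limited). The gripper opens to 85 mm and grips with 20 to 120 N. Pads are 22 mm wide; open, the fingers measure 114 mm over their backs; the gripper's body (76 mm by 85 mm) begins 54 mm behind the grasp point. The pads swing forward as they close: fully open they stand 13 mm farther back than shut.
Start: joints at [-74.582, 17.813, 0.802, 86.603, -0.252, 75.585, -1.558], TCP at [0.168, 0.524, 0.248] pointing down, gripper open.
Joint ranges: [-154.91, 154.91], [-16.99, 109.72], [-72.82, 74.43], [7.12, 147.25], [-82.49, 262.49], [11.32, 116.49], [-174.64, 174.64]. Speed limits (degrees/s): [159.86, 159.86, 180, 180, 180, 180, 180].

INTERFACE

Orientations are given as [roll, pitch, yaw] about the fixed x, y, z axes, in that order (R = Rz(yaw) Ry(pitch) Rx(roll)).
In Python, from station import robot, fingers, vision, workorder, recognise gives the robot as it stands. Calls block until the motion is done:
- robot.move_to(position, orientation): joint-space move of the TCP to a pose.
- robot.line_to(position, orientation=None, velocity=0.15, f_stop=None): straight line of the TCP; orientation=None keeps the orientation; velocity is the mean speed in m/s. With f_stop (N) it stops when the force on the tool has changed by that much, and returns True; else False.
- robot.move_j(angles): joint-space move.
- fingers.gripper_to(opening, force=None): opening from 0.0 (shut) to 1.0 (fully open); force is the grip in N (None keeps the last); returns when the fingers have stopped.
- robot.pause(seconds).
- robot.inverse_kinematics(position, orientation): joint angles nearest the present ones, or None.
- vision.grab_frame(name): name is "scene" or "top"; returns the picture (480x640x3 uint8, red, green, blue); there is no depth.
- vision.calibration(name): a dict with "mtx" (3x3 intrinsics, pixels), "extrinsics" (4x4, takes a point from world to camera coordinates). Camera axes: x right, y up, looking along -z (the intrinsics and any distortion apply to the point x, -y, -z); pixel columns grow to the right and rows downward; lengths in m; the calibration is good to about 2 mm. A picture is of the moment at which its call begins. calibration takes no time and is no camera call.
A pose or a line that the arm cannot do raises robot.PlanningError and nothing moves.
- workorder.close_job(): hands the job in, once; it reports no verdict.
Trained networks look in the newest picture that a camera, given by its name, has taken for a name from the list of things; names that differ only in an ending like _2 or _b are one class to them, and where a whole thing is asked for, a point or a joint stands for the part that bears it (a point fixed in the world has none). Each returns a list of dicts, best first, with "p" (0 to 1); they miss things now and then, are a little off and sometimes report something else, mostly with a low value. They report only what shows in the picture. A call takes as long as a camera call.
- recognise(label, camera): "rect" ([centre column, centre row, width, height] in pixels, round what is visible of it).
Readings, each from a call of its own:
- robot.current_time_s(): time.
- robot.current_joint_positions(): joint angles.
- robot.current_dq(): joint speeds.
- robot.current_joint_torque(): joint torques, N m.
- robot.current_tool_pos(): TCP position.
- robot.current_eef_rot(): TCP orientation.
- robot.current_contact_force(): force on the tool from outside, world axes, zero at the start.
- robot.current_torque(): the same for the moment, N m.
- robot.current_finger_gap(): opening from 0.0 (shut) to 1.0 (fully open).
Only numpy, scipy, OpenCV 4.12 (cv2) and the standard library are available. Lean on these libraries where they do the work, as an engineer would, in place of code of your own. Each camera call takes 0.05 s, during which the arm holds its last target. There are 200 camera calls.

## Working session

There is one attempt and no reset: what is moved stays moved. The work goes in short steps, each a Python script; the robot and the scene stay as the last script left them, time stands still between calls to the robot, and variables do not carry over. Pictures are saved under pics/ and viewed, about 8 in all and at most 12, crops included, and the job is handed in when it is done.

```bash
mkdir -p pics
cat > h.py <<'E'
import numpy as np, cv2
from station import robot, fingers, vision, workorder, recognise
def cal(n):
    c=vision.calibration(n); return np.array(c["mtx"]),np.array(c["extrinsics"]),c
def proj(n,P):
    K,E,_=cal(n); p=E[:3,:3]@np.array(P,float)+E[:3,3]; q=K@np.array([p[0],-p[1],-p[2]]); return q[:2]/q[2]
def unproj(n,u,v,z):
    K,E,_=cal(n); d=np.linalg.inv(K)@np.array([u,v,1.]); d=np.array([d[0],-d[1],-d[2]])
    R=E[:3,:3]; o=-R.T@E[:3,3]; d=R.T@d; return o+d*(z-o[2])/d[2]
def save(n,f): 
    im=vision.grab_frame(n); cv2.imwrite(f'pics/{f}.png',im[:,:,::-1]); return im
E
python3 - <<'E'
from h import *
for n in("scene","top"):
    save(n,n+"0"); K,E,c=cal(n); print(n,c.keys(),(-E[:3,:3].T@E[:3,3]).round(3),K[0,0])
    for l in["trough","vent_cap","cap_top","plunger","head_top","drain","snail"]:
        r=recognise(l,n)[:2]; print(l,[(x["p"],np.round(x["rect"],1).tolist()) for x in r])
        z={"cap_top":.198,"vent_cap":.184,"head_top":.202,"plunger":.197}.get(l,.15)
        if r: print("   ",unproj(n,*r[0]["rect"][:2],z).round(4))
print(robot.current_time_s(),robot.current_tool_pos(),robot.current_eef_rot())
E
```

```text
scene dict_keys(['mtx', 'extrinsics']) [ 1.51  -0.209  1.062] 523.2450966088842
trough []
vent_cap [(0.71, [406.7, 205.9, 20.0, 22.5]), (0.41, [172.9, 255.6, 2.9, 56.9])]
    [0.5788 0.1881 0.184 ]
cap_top [(0.74, [405.3, 206.2, 19.8, 21.3]), (0.69, [360.1, 314.1, 34.4, 62.5])]
    [0.5939 0.1781 0.198 ]
plunger [(0.58, [254.9, 211.2, 13.1, 20.9])]
    [ 0.5288 -0.1896  0.197 ]
head_top []
drain [(0.97, [256.0, 217.0, 25.0, 29.4]), (0.6, [256.7, 213.1, 7.2, 20.0])]
    [ 0.4984 -0.1883  0.15  ]
snail [(0.5, [349.1, 225.9, 19.9, 14.9]), (0.44, [405.8, 206.1, 20.3, 22.6])]
    [0.5835 0.0378 0.15  ]
top dict_keys(['mtx', 'extrinsics']) [ 0.352 -0.05   1.334] 456.88342633607806
trough [(0.78, [300.5, 262.1, 224.2, 102.8]), (0.51, [374.0, 265.4, 9.7, 15.0])]
    [ 0.5381 -0.004   0.15  ]
vent_cap [(0.62, [225.6, 247.9, 22.1, 21.9])]
    [0.5704 0.1866 0.184 ]
cap_top [(0.56, [225.7, 247.1, 20.2, 25.4])]
    [0.5698 0.1835 0.198 ]
plunger []
head_top [(0.5, [373.9, 266.6, 13.9, 13.4])]
    [ 0.5177 -0.1897  0.202 ]
drain [(0.67, [374.1, 270.6, 25.3, 21.3])]
    [ 0.5147 -0.1963  0.15  ]
snail [(0.71, [284.4, 239.1, 17.9, 8.8])]
    [0.5999 0.0388 0.15  ]
0.8 [0.16816662 0.52370391 0.24834469] [1.79994318e+02 2.85004292e-03 1.62199834e+02]
```

Run:
```python
import cv2,numpy as np
a=cv2.imread('pics/top0.png')[190:340,170:430]; b=cv2.imread('pics/scene0.png')[160:290,220:450]
a=cv2.resize(a,None,fx=2.3,fy=2.3,interpolation=2); b=cv2.resize(b,(a.shape[1],int(130*a.shape[1]/230)),interpolation=2)
o=np.vstack([a,b]); s=min(1,600/o.shape[0]); print(o.shape); cv2.imwrite('pics/c0.png',cv2.resize(a,None,fx=1.33,fy=1.33));
```

```text
(683, 598, 3)
```

View pics/c0.png

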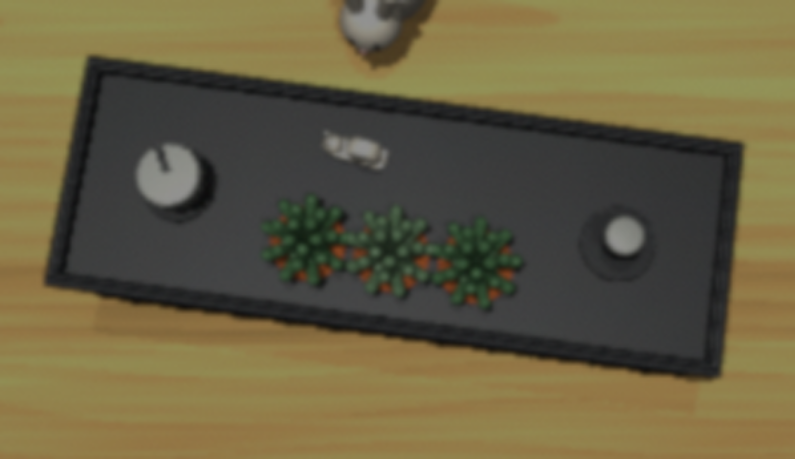

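View pics/scene0.png

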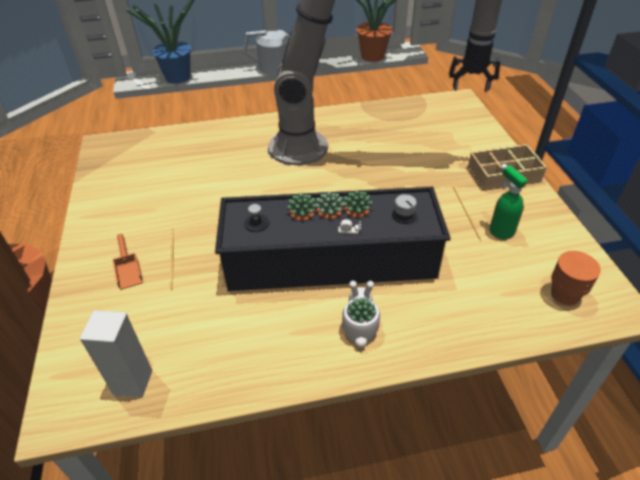

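Top view: the vent cap is at about (225, 247) at the +y end, its pointer towards +x, and the plunger head is at about (374, 267) at the -y end. The scene view agrees (cap (405, 206), head (255, 211)). Next I'll refine the discs and plan the turn.

Run:
```python
from h import *
for n,(cu,cv_),(hu,hv) in(("top",(225,247),(374,267)),("scene",(405,204),(255,209))):
    im=cv2.imread(f'pics/{n}0.png')
    for l,u,v,z in(("cap",cu,cv_,.198),("head",hu,hv,.202)):
        g=im[v-18:v+19,u-18:u+19].min(2).astype(np.uint8); big=cv2.resize(g,None,fx=8,fy=8,interpolation=2)
        t,m=cv2.threshold(big,0,255,cv2.THRESH_OTSU); k,_,st,c=cv2.connectedComponentsWithStats(m)
        i=1+np.argmax(st[1:,4]); uv=(c[i]+.5)/8-.5+[u-18,v-18]
        bx=st[i]/8; print(n,l,t,uv.round(2),bx[:4],"->",unproj(n,*uv,z).round(4))
K=recognise
for l,z in(("sprayer",.1),):
    r=K(l,"scene"); 
    if r: x=r[0]["rect"]; print(l,r[0]["p"],unproj("scene",x[0],x[1]+x[3]/2-3,0))
for y in range(-180,180,15):
    q=[robot.inverse_kinematics([.57,.185,z],[180,0,y]) for z in(.182,.3)]
    print(y,None if q[0] is None else np.round(q[0],0).tolist(), q[1] is not None)
```

```text
top cap 93.0 [224.43 247.05] [ 7.625  8.125 20.125 20.   ] -> [0.5699 0.1868 0.198 ]
top head 88.0 [373.72 266.53] [12.125 12.125 12.125 11.75 ] -> [ 0.5178 -0.1892  0.202 ]
scene cap 110.0 [405.4  200.89] [ 8.     8.25  21.75  14.875] -> [0.5748 0.1846 0.198 ]
scene head 101.0 [253.76 192.92] [ 0.    0.   37.    5.75] -> [ 0.464  -0.1846  0.202 ]
sprayer 0.91 [0.57142996 0.51965226 0.        ]
-180 [-33.0, 27.0, 19.0, 85.0, -9.0, 70.0, 78.0] True
-165 [-31.0, 26.0, 16.0, 85.0, -8.0, 70.0, 91.0] True
-150 [-29.0, 26.0, 14.0, 85.0, -6.0, 70.0, 105.0] True
-135 [-28.0, 26.0, 12.0, 85.0, -5.0, 70.0, 120.0] True
-120 [-26.0, 26.0, 10.0, 85.0, -5.0, 70.0, 134.0] True
-105 [-24.0, 26.0, 7.0, 85.0, -3.0, 70.0, 148.0] True
-90 [-23.0, 26.0, 4.0, 85.0, -2.0, 70.0, 162.0] True
-75 [18.0, 39.0, -62.0, 83.0, 35.0, 78.0, 149.0] True
-60 [-59.0, 39.0, 64.0, 86.0, -35.0, 78.0, -142.0] True
-45 [-59.0, 39.0, 64.0, 86.0, -35.0, 78.0, -127.0] True
-30 [-59.0, 39.0, 64.0, 86.0, -35.0, 78.0, -112.0] True
-15 [-47.0, 30.0, 41.0, 86.0, -20.0, 72.0, -108.0] True
0 [-45.0, 29.0, 38.0, 85.0, -18.0, 71.0, -95.0] True
15 [-44.0, 29.0, 36.0, 85.0, -18.0, 71.0, -80.0] True
30 [-44.0, 29.0, 36.0, 85.0, -17.0, 71.0, -66.0] True
45 [-44.0, 29.0, 36.0, 85.0, -18.0, 71.0, -50.0] True
60 [-45.0, 29.0, 38.0, 85.0, -19.0, 72.0, -35.0] True
75 [-43.0, 29.0, 35.0, 85.0, -17.0, 71.0, -21.0] True
90 [-42.0, 28.0, 32.0, 85.0, -16.0, 71.0, -7.0] True
105 [-40.0, 28.0, 30.0, 85.0, -14.0, 71.0, 7.0] True
120 [-38.0, 27.0, 27.0, 85.0, -13.0, 70.0, 21.0] True
135 [-36.0, 27.0, 24.0, 85.0, -12.0, 70.0, 35.0] True
150 [-35.0, 27.0, 22.0, 85.0, -10.0, 70.0, 49.0] True
165 [-34.0, 27.0, 21.0, 85.0, -10.0, 70.0, 63.0] True
```

Run:
```python
from h import *
print(robot.tip_reach)
p=robot.current_tool_pos(); robot.line_to([p[0],p[1],.36],velocity=.2)
robot.move_to([.571,.186,.30],[180,0,75]); print(robot.current_time_s(),np.round(robot.current_joint_positions(),1))
print(robot.line_to([.571,.186,.184],velocity=.08,f_stop=8), robot.current_tool_pos().round(4) if hasattr(robot.current_tool_pos(),'round') else robot.current_tool_pos())
print(np.round(robot.current_contact_force(),2))
fingers.gripper_to(0.0,force=30); print("gap",robot.current_finger_gap(),np.round(robot.current_contact_force(),2),robot.current_tool_pos(),robot.current_time_s())
save("scene","s1");save("top","t1")
a=cv2.imread('pics/scene0.png')
a=cv2.imread('pics/s1.png')[140:260,330:490];b=cv2.imread('pics/t1.png')[190:310,150:310]
cv2.imwrite('pics/c1.png',np.hstack([cv2.resize(x,None,fx=2.5,fy=2.5,interpolation=2) for x in(a,b)]))
```

```text
0.017
3.475 [-42.3  25.1  34.8  73.3 -14.1  85.8 -23.9]
False [0.5714 0.1861 0.1846]
[-0.5   0.1   0.29]
gap 0.599104643668545 [0.08 0.32 2.04] [0.57164822 0.18589778 0.18458095] 5.4917
```

View pics/c1.png

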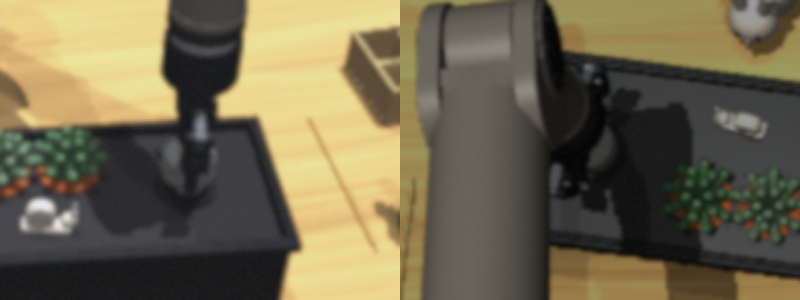

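The fingers straddle the cap, and the gap of 0.60 (51 mm) matches its diameter. Now I'll turn it.

Run:
```python
from h import *
for y in (92,109,126,143,153,162):
    robot.move_to([.571,.186,.184],[180,0,y])
    print(y,np.round(robot.current_tool_pos(),4),np.round(robot.current_contact_force(),1),np.round(robot.current_torque(),2),round(robot.current_finger_gap(),3),robot.current_time_s())
    if abs(robot.current_torque()[2])>1.5: break
fingers.gripper_to(1.0); robot.line_to([.571,.186,.30],velocity=.15)
robot.move_to([.545,-.0,.34],[180,0,120]); 
robot.move_to([.518,-.189,.30],[180,0,120]); fingers.gripper_to(0.0)
print(robot.current_time_s(),np.round(robot.current_contact_force(),2))
save("scene","s2");save("top","t2")
a=cv2.imread('pics/s2.png')[150:270,220:460];b=cv2.imread('pics/t2.png')[200:320,180:420]
cv2.imwrite('pics/c2.png',np.vstack([cv2.resize(x,None,fx=2.5,fy=2.5,interpolation=2) for x in(a,b)]))
```

```text
92 [0.5717 0.1859 0.1846] [ 1.9 -1.   2.5] [-0.08 -0.41  0.05] 0.601 5.9583
109 [0.5718 0.1859 0.1846] [ 2.9 -0.1  3.5] [-0.01 -0.58  0.  ] 0.599 6.325
126 [0.5719 0.1859 0.1845] [ 3.2 -0.7  3.8] [-0.01 -0.78  0.03] 0.6 6.6917
143 [0.5719 0.186  0.1846] [ 4.  -1.1  4.6] [ 0.03 -0.96  0.  ] 0.599 7.0583
153 [0.5719 0.1861 0.1846] [ 5.1 -0.1  5. ] [ 0.1  -1.13  0.08] 0.601 7.3333
162 [0.5719 0.1861 0.1845] [ 5.5 -0.2  5.7] [ 0.19 -1.08  0.05] 0.596 7.6
11.325 [-0.46 -1.15  0.3 ]
```

View pics/c2.png

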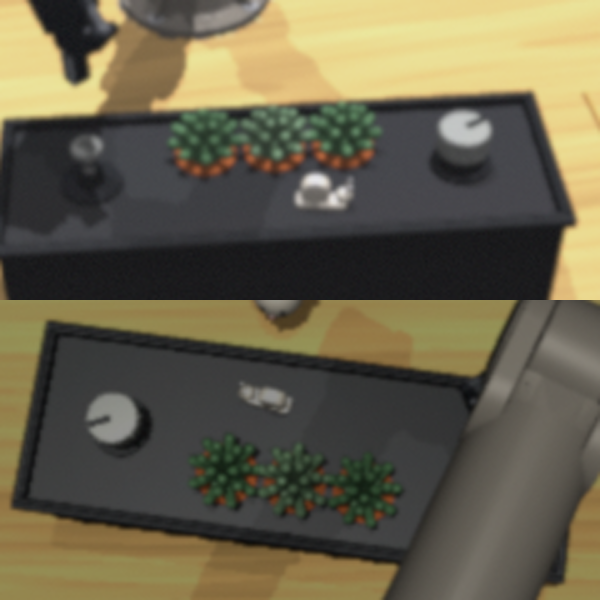

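The pointer went from "up" to "left-down" in the top view, a turn of about 85° (1.48 rad). The snail and the other things have not moved. Next I'll check the alignment numerically, then press.

Run:
```python
from h import *
print("tip",proj("scene",[.518,-.189,.283]).round(1),"head",proj("scene",[.518,-.189,.202]).round(1))
robot.line_to([.518,-.189,.226],velocity=.1); f0=np.array(robot.current_contact_force())
print(f0.round(2),robot.current_tool_pos())
hit=robot.line_to([.518,-.189,.2125],velocity=.02,f_stop=2.0)
print(hit,robot.current_tool_pos(),np.round(robot.current_contact_force()-f0,2),robot.current_time_s())
save("scene","s3"); a=cv2.imread('pics/s3.png')[150:250,190:320]
cv2.imwrite('pics/c3.png',cv2.resize(a,None,fx=5,fy=5,interpolation=2))
```

```text
tip [250.8 181.2] head [254.4 206.8]
[-0.13 -0.61  1.  ] [ 0.5184592  -0.18926735  0.22669061]
True [ 0.51825285 -0.18909806  0.21739722] [ 0.65 -0.19  3.37] 12.8
```

View pics/c3.png

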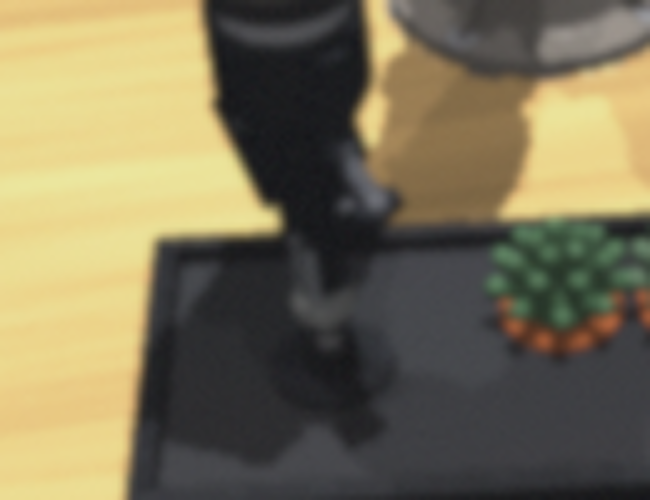

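The tips rest on the head, and the 3.4 N contact at tip z ≈ 0.2005 agrees with the model. Now I'll press in steps to about 12 mm.

Run:
```python
from h import *
for z in (.213,.210,.2075,.2063):
    robot.line_to([.518,-.189,z],velocity=.02); robot.pause(.2)
    print(z,"travel est mm",round((.202+.017-robot.current_tool_pos()[2])*1000,2),np.round(robot.current_contact_force(),2))
robot.pause(.5); save("scene","s4"); save("top","t4"); print(robot.current_time_s())
a=cv2.imread('pics/s4.png')[150:250,190:320]
cv2.imwrite('pics/c4.png',cv2.resize(a,None,fx=5,fy=5,interpolation=2))
for n in("scene",):
  for l in("snail","rabbit_pot","sprayer","scoop","skewer_a"):
    r=recognise(l,n); print(l,[(x["p"],np.round(x["rect"]).tolist()) for x in r[:2]])
```

```text
0.213 travel est mm 5.75 [ 0.99 -0.2   4.41]
0.21 travel est mm 8.65 [ 0.29 -0.83  4.89]
0.2075 travel est mm 11.0 [0.09 0.24 5.73]
0.2063 travel est mm 12.11 [0.26 0.31 5.54]
15.4333
snail [(0.49, [348.0, 228.0, 22.0, 16.0])]
rabbit_pot [(0.72, [363.0, 314.0, 33.0, 65.0])]
sprayer [(0.97, [508.0, 200.0, 40.0, 74.0])]
scoop [(0.85, [128.0, 262.0, 30.0, 52.0])]
skewer_a [(0.64, [173.0, 250.0, 4.0, 44.0]), (0.52, [462.0, 200.0, 11.0, 20.0])]
```

View pics/c4.png

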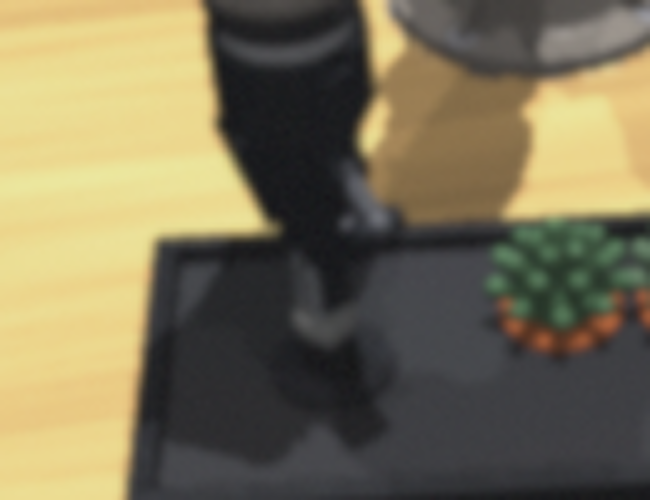

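The head has dropped about 4 px, which matches roughly 11 mm. The tips are still on it, and force and travel agree with half-way, so I'm handing in.

Run:
```python
from h import *
print(np.round(robot.current_contact_force(),2),robot.current_tool_pos()); workorder.close_job()
```

```text
[ 0.53 -0.56  6.24] [ 0.5182804  -0.18913216  0.2068983 ]
the job is handed in; nothing more can be done
```

I unscrewed the vent cap first. Then I pressed the drain plunger half-way with the closed fingertips, and handed the job in at about 15 s of robot time while still holding it down.

- **Vent cap:** I gripped it and turned the gripper 87° anticlockwise. The pointer in the top view moved about 83–85°, roughly 1.45–1.5 rad, which is past the 1.2 rad needed. I felt no clear torque rise at the 1.6 rad open stop, so I can't confirm the cap reached it.
- **Plunger:** the tip height put it at about 12.1 mm of travel. The raw force was 6.2 N, or about 5 N after subtracting the roughly 1 N the sensor read before contact. That is a little under the 6–7 N expected half-way. The picture agreed, with the head about 4 px lower and the tips still on it. The black ring was too blurred to see at the collar.
- **Bystanders:** the snail, rabbit pot, sprayer, scoop and one skewer (right end) were found again at the end. Where I had an earlier position to compare, they had not visibly moved. The second skewer was only weakly detected, and I did not measure it separately.

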